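# Click the scriber open on the vise and lay it on the sheet

### The job

Get the orange scriber ready for marking out: hold it by its barrel and push its yellow end button against the flat front of the vise until the button is fully home and the point is out. Then lay the scriber down gently, flat and wholly on the bare aluminium sheet, and let go. Leave the blue marker and everything else where it is.

Things in the scene. Friction and masses are not known exactly. Their poses are not given: they have to be found in the camera images.
- scriber: Retractable scriber, about 150 g, lying on the black mat. Origin on its long axis at the middle of the barrel, 12 mm above whatever it lies on. Its x axis runs along it, towards the button. Square orange barrel 24 x 24 mm, 110 mm long (x -55 to 55 mm), with a steel cone nose to x -85 mm at one end and a steel collar of 21 mm diameter (x 55 to 67 mm) with the yellow button at the other. Its balance point is within 5 mm of the origin.
- button (a joint): How far the scriber's button is pushed in: 0 m is out, 0.012 m is fully home. It slides stiffly (about 7 N, then a hard stop) and stays where it is left. As it goes in, the dark point (diameter 3.6 mm) comes out of the nose by as much, up to 11 mm beyond it.
- button_end (a point): Centre of the end face of the yellow button (diameter 16 mm), on the scriber's axis. It starts 83 to 85 mm from the scriber's origin; fully home it is 73 mm from it and 6 mm proud of the collar.
- nose_end (a point): Tip of the scriber's steel nose cone (the point comes out beyond it), on the axis 85 mm from its origin.
- vise: Grey bench vise, fixed to the bench, 170 mm high, jaws 130 mm wide and shut. Origin on the bench; its x axis points back from the front jaw into the vise, z up. Below the front face a screw sticks out 45 mm, with a 140 mm cross handle lying level along y whose top is 70 mm above the bench.
- vise_face (a point): Middle of the flat grey face on the front of the vise's front jaw: an upright plane 130 mm wide (along the vise's y) and 75 mm high, from 95 to 170 mm above the bench. It faces along the vise's -x, roughly towards the robot. This is where the button is pushed. Axes as the vise's.
- sheet: Bare, pale aluminium sheet with a small dark hole in each corner, 240 mm (its x) by 220 mm (its y), 4 mm thick, fixed to the bench, with nothing on it. Origin at the middle of its underside, on the bench.
- tool_mat: Black rubber mat, 240 mm (its x) by 220 mm (its y), 4 mm thick, fixed. Origin at the middle of its underside. The scriber and the blue marker lie on it side by side, at least 80 mm between their axes at mid-length. The mat and the sheet lie either side of the vise; which is left varies.
- marker: Blue marker of the same shape as the scriber with a white nose and collar, and no button. To be left alone. Origin at the middle of its barrel, x axis along it.
- brush: Brush lying loose on the bench away from the work. To be left alone.
- hammer: Hammer lying loose on the bench away from the work. To be left alone.
- wrench: Wrench lying loose on the bench away from the work. To be left alone.
- tube_offcut: Piece of square steel tube, 100 x 40 x 40 mm, lying loose on the bench away from the work. To be left alone.
- spray: Green spray can, 190 mm tall, standing loose on the bench behind the work. To be left alone.
Not all that is in view belongs to the job. There is more than one size of the scriber; the job needs the larger.

How it is judged:
By the outcome, as a careful person would: the job done as asked, in the order asked, and still so for the second after the job is handed in, with the robot touching nothing.
It also fails if it takes over 53 s, if anything falls off the work surface, if the arm or the gripper's body presses on something with over 40 N, if the wrist force passes 120 N, or if a joint passes its speed limit or range.

### The arm

A 6-joint arm with a two-finger parallel gripper is mounted at the origin on the work surface. World frame = base frame: x ahead of the robot, y to its left, z up, the work surface at z = 0. Lengths are in m, angles in rad, forces in N, time in s.
With the tool pointing down it reaches from about 0.35 to 1 m from the base axis. Payload 7.1 kg.
Tool frame: the origin (TCP) lies midway between the tips of the shut fingers; the grasp point (between the pads) lies bot.tcp_to_grasp behind it (bot.tcp_to_grasp is the distance from the TCP to the grasp point, in m); z points along the fingers, y is the direction in which the jaws open and shut (so a half turn about z gives the same grasp; the last joint's range is limited). The gripper opens to 85 mm and grips with 20 to 120 N. Pads are 22 mm wide; open, the fingers measure 114 mm over their backs; the gripper's body (76 mm by 85 mm) begins 54 mm behind the grasp point. The pads swing forward as they close: fully open they stand 13 mm farther back than shut.
Start: joints at [1.217, 0.423, 1.63, -0, 1.089, -0.019], TCP at [0.205, 0.59, 0.231] pointing down, gripper open.
Joint ranges: [-3, 3], [-0.9, 2.11], [0.09, 2.58], [-1.31, 4.45], [0.11, 2.69], [-2.54, 2.54]. Speed limits (rad/s): [2.39, 2.39, 3.01, 3.14, 3.14, 3.14].

### API

Orientations are given as [roll, pitch, yaw] about the fixed x, y, z axes, in that order (R = Rz(yaw) Ry(pitch) Rx(roll)).
In Python, from rig import monitor, read_camera, camera_info, sign_off, masks_of, bot gives the robot as it stands.
- The arm moves only by the shell command python3 -m pendant 'ROWS' [FORCE]. ROWS is text: rows parted by semicolons, each of 5 numbers parted by spaces: the shift along the tool's x, y, z normalised to -1 to 1, where 1 is 400 mm, then the turn about the tool's z normalised to -1 to 1, where 1 is 60 degrees, then the closure, from 0 (fully open) to 1 (shut). A call has 1 to 5 rows; each row shifts and turns the commanded pose from where the row before left it, along the tool's axes as they then stand; what a row does not reach is not made up. A row lasts 1/12 s, in which the tool goes at most 41.7 mm and 7.16 degrees, less where a joint would pass 70% of its speed; a pose out of reach is approached as far as the arm can. A call with a number of a shift or a turn outside -1 to 1 is refused whole. A call with a gripper value outside its range is refused whole. The fingers move at their own pace and stop on an object; FORCE is the grip in N (left out, the last holds). Time passes only in rows, so rows that do not move let the fingers close. It gives the time, the measured TCP pose, the force and the opening at its end, in the units of the state.
- monitor.read_state(): the state, without advancing time (a new reading comes with each control period).
- read_camera(name): name is "side" or "top" or "wrist"; returns the picture (420x560x3 uint8, red, green, blue); there is no depth.
- camera_info(name): a dict with "fx", "fy", "cx", "cy" (pixels), "view" (4x4, takes a point from world to camera coordinates); the wrist camera has in their place "hand_eye" (4x4, takes a point from camera to tool coordinates, whose origin is the TCP and whose axes are the flange's). Camera axes: x right, y up, looking along -z (the intrinsics and any distortion apply to the point x, -y, -z); pixel columns grow to the right and rows downward; lengths in m; the calibration is good to about 2 mm. A picture is of the moment at which its call begins: read the wrist's pose just before it. camera_info takes no time and is no camera call.
- sign_off(): hands the job in, once; it reports no verdict.
Trained networks look in the newest picture that a camera, given by its name, has taken for a name from the list of things; names that differ only in an ending like _2 or _b are one class to them, and where a whole thing is asked for, a point or a joint stands for the part that bears it (a point fixed in the world has none). Each returns a list of dicts, best first, with "conf" (0 to 1); they miss things now and then, are a little off and sometimes report something else, mostly with a low value. They report only what shows in the picture. A call takes as long as a camera call. They do not tell look-alikes from the thing itself.
- masks_of(name, camera): "mask" (420x560 bool, what is visible of it) and "position" ([row, column] in pixels, amid what is visible of it).
The state is a dict: "time": time; "joints": joint angles; "qd": joint speeds; "joint_efforts": joint torques, N m; "position": TCP position; "ee_rot": TCP orientation; "wrist_force": force on the tool from outside, world axes, zero at the start; "moment": the same for the moment, N m; "grip_width": finger opening in m.
Only numpy, scipy, OpenCV 4.12 (cv2) and the standard library are available. Lean on these libraries where they do the work, as an engineer would, in place of code of your own. Each camera call takes 0.05 s, during which the arm holds its last target.

## Working session

There is one attempt and no reset: what is moved stays moved. The work goes in short steps, Python scripts to look and compute and a shell command to move; the robot and the scene stay as the last step left them, time stands still between calls to the robot, and variables do not carry over. Pictures are saved under pics/ and viewed, and the job is handed in when it is done.

```bash
mkdir -p pics; ls; python3 - <<'E'
from rig import *
import cv2,numpy as np
np.set_printoptions(precision=4,suppress=True)
s=monitor.read_state(); print(s); print(bot.tcp_to_grasp)
for n in ("top","side","wrist"):
    im=read_camera(n); cv2.imwrite(f"pics/{n}0.png",im[:,:,::-1]); print(n,camera_info(n))
E
```

```text
pics
{'time': 0.0, 'joints': array([ 1.217 ,  0.4239,  1.6307,  0.    ,  1.0886, -0.019 ]), 'qd': array([ 0.0018,  0.0009,  0.0011,  0.0018, -0.0007, -0.0013]), 'joint_efforts': array([ -0.0008, -55.738 , -28.1735,  -0.    ,   0.0075,   0.    ]), 'position': array([0.2051, 0.5898, 0.2305]), 'ee_rot': array([-3.14  , -0.0001,  2.8068]), 'wrist_force': array([-0.1093, -0.1348,  0.554 ]), 'moment': array([0.011 , 0.0562, 0.0535]), 'grip_width': 0.08551674875096014}
0.0187
top {'fx': 535.1364138118743, 'fy': 535.1364138118743, 'cx': 289.41658148450983, 'cy': 210.7832240819798, 'view': array([[ 0.0043, -0.9998,  0.0202, -0.0321],
       [ 0.9929,  0.0066,  0.119 , -0.5268],
       [-0.1192,  0.0195,  0.9927, -1.6859],
       [ 0.    ,  0.    ,  0.    ,  1.    ]])}
side {'fx': 458.0159625265458, 'fy': 458.0159625265458, 'cx': 271.5809614930799, 'cy': 210.68350678926097, 'view': array([[ 0.9629, -0.2699,  0.0094, -0.5116],
       [ 0.2044,  0.7512,  0.6276, -0.1592],
       [-0.1764, -0.6024,  0.7785, -1.2296],
       [ 0.    ,  0.    ,  0.    ,  1.    ]])}
wrist {'fx': 303.1965878230167, 'fy': 303.1965878230167, 'cx': 281.5656017005369, 'cy': 212.1586244418465, 'hand_eye': array([[-0.0004,  0.944 ,  0.3301,  0.0852],
       [ 1.    , -0.0001,  0.0014, -0.0005],
       [ 0.0014,  0.3301, -0.944 , -0.142 ],
       [ 0.    ,  0.    ,  0.    ,  1.    ]])}
```

View pics/top0.png

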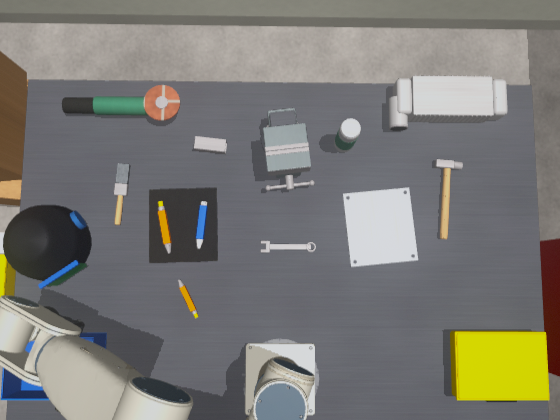

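View pics/side0.png

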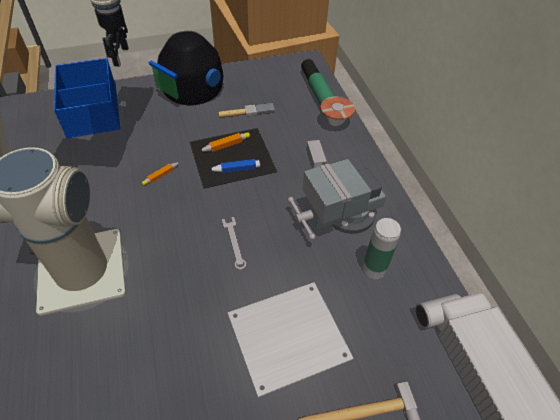

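View pics/wrist0.png

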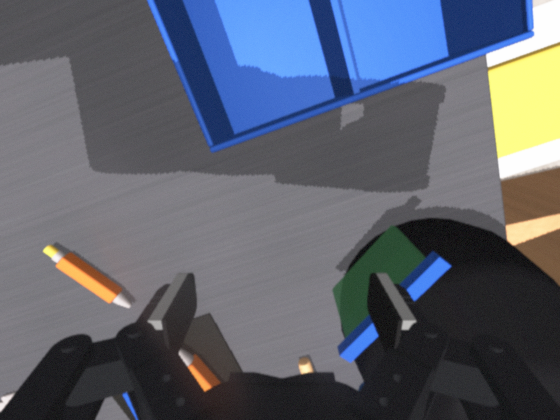

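Top view: orange candidates are the one on the mat at about (165,226) and the one on bare bench at (187,299). The task's scriber lies on the mat and is the larger. I'll confirm this by measuring and in a crop.

```bash
cat > h.py <<'E'
from rig import *
import cv2,numpy as np
from scipy.spatial.transform import Rotation as Rn
np.set_printoptions(precision=4,suppress=True)
def cam(n,st=None):
    c=camera_info(n)
    if 'view' in c: M=np.linalg.inv(c['view'])
    else:
        T=np.eye(4);T[:3,:3]=Rn.from_euler('xyz',st['ee_rot']).as_matrix();T[:3,3]=st['position'];M=T@c['hand_eye']
    return c,M
def back(n,px,z,st=None):   # px (N,2) col,row -> world at height z
    c,M=cam(n,st);px=np.atleast_2d(px).astype(float)
    d=np.c_[(px[:,0]-c['cx'])/c['fx'],-(px[:,1]-c['cy'])/c['fy'],-np.ones(len(px))]@M[:3,:3].T
    o=M[:3,3]; return o+d*((z-o[2])/d[:,2])[:,None]
def proj(n,P,st=None):
    c,M=cam(n,st);q=(np.c_[np.atleast_2d(P),np.ones(len(np.atleast_2d(P)))]@np.linalg.inv(M).T)
    return np.c_[c['cx']+c['fx']*q[:,0]/-q[:,2],c['cy']-c['fy']*q[:,1]/-q[:,2]]
E
python3 - <<'E'
from h import *
for n in ("top","side"):
  im=read_camera(n)
  for t in ("scriber","marker","vise","sheet","tool_mat"):
    for d in masks_of(t,n)[:3]:
        v,u=np.nonzero(d['mask']); r=cv2.minAreaRect(np.c_[u,v].astype(np.float32))
        z={'vise':0.17}.get(t,0.016 if t in('scriber','marker') else .004)
        b=back(n,cv2.boxPoints(r),z)
        print(n,t,round(d['conf'],2),d['position'],len(u),'rect',np.round(r[1]),'ctr',back(n,[r[0]],z)[0],'sides',np.linalg.norm(b[1]-b[0]),np.linalg.norm(b[2]-b[1]))
        if n=="top": print(b[:,:2].round(3).tolist())
im=read_camera("top")
cv2.imwrite("pics/crop1.png",cv2.resize(im[170:330,130:330,::-1],None,fx=4,fy=4,interpolation=cv2.INTER_CUBIC)[:600])
cv2.imwrite("pics/crop2.png",cv2.resize(im[90:270,250:430,::-1],None,fx=3.3,fy=3.3,interpolation=cv2.INTER_CUBIC))
E
```

```text
top scriber 0.86 [224.0, 163.3] 414 rect [52. 10.] ctr [0.4756 0.3726 0.016 ] sides 0.03172883166922577 0.16851297167795984
[[0.557, 0.403], [0.561, 0.371], [0.395, 0.343], [0.391, 0.374]]
top scriber 0.83 [296.4, 187.8] 273 rect [40.  8.] ctr [0.2484 0.2924 0.016 ] sides 0.024632299917635977 0.1258517796636946
[[0.3, 0.331], [0.31, 0.309], [0.197, 0.254], [0.187, 0.276]]
top scriber 0.38 [147.3, 287.2] 2854 rect [80. 47.] ctr [ 0.7357 -0.0157  0.016 ] sides 0.15512328535153433 0.26869360929979424
[[0.859, 0.078], [0.881, -0.075], [0.614, -0.108], [0.594, 0.043]]
top marker 0.68 [223.4, 202.4] 389 rect [ 9. 47.] ctr [0.484  0.2542 0.016 ] sides 0.1502034047543692 0.030133062998437352
[[0.411, 0.274], [0.561, 0.264], [0.558, 0.234], [0.408, 0.244]]
top vise 0.71 [144.0, 284.7] 2926 rect [81. 48.] ctr [ 0.6974 -0.0152  0.17  ] sides 0.14597441013486118 0.24835757032645414
[[0.815, 0.068], [0.829, -0.077], [0.582, -0.098], [0.568, 0.045]]
top sheet 0.63 [223.1, 380.4] 4970 rect [74. 69.] ctr [ 0.4814 -0.3248  0.004 ] sides 0.2274379569365542 0.24148775041883147
[[0.59, -0.202], [0.615, 
[... 594 characters left out ...]
 41.] ctr [0.2482 0.2885 0.016 ] sides 0.132351463054722 0.03544083464005744
side marker 0.73 [166.4, 236.5] 371 rect [10. 46.] ctr [0.4842 0.2581 0.016 ] sides 0.14618958984625904 0.04334321137905511
side marker 0.18 [243.1, 235.3] 412 rect [54. 13.] ctr [ 0.4132 -0.0353  0.016 ] sides 0.03725918686157987 0.18122568226493627
side vise 0.62 [197.1, 338.7] 4943 rect [75. 95.] ctr [ 0.6806 -0.076   0.17  ] sides 0.27441741711107 0.25495132999275866
side sheet 0.63 [336.9, 288.0] 8587 rect [ 91. 102.] ctr [ 0.4843 -0.3314  0.004 ] sides 0.26870003813645366 0.2364618937393753
side sheet 0.43 [154.8, 315.1] 380 rect [27. 15.] ctr [0.7532 0.2578 0.004 ] sides 0.05465410679171701 0.1246621486529423
```

View pics/crop1.png

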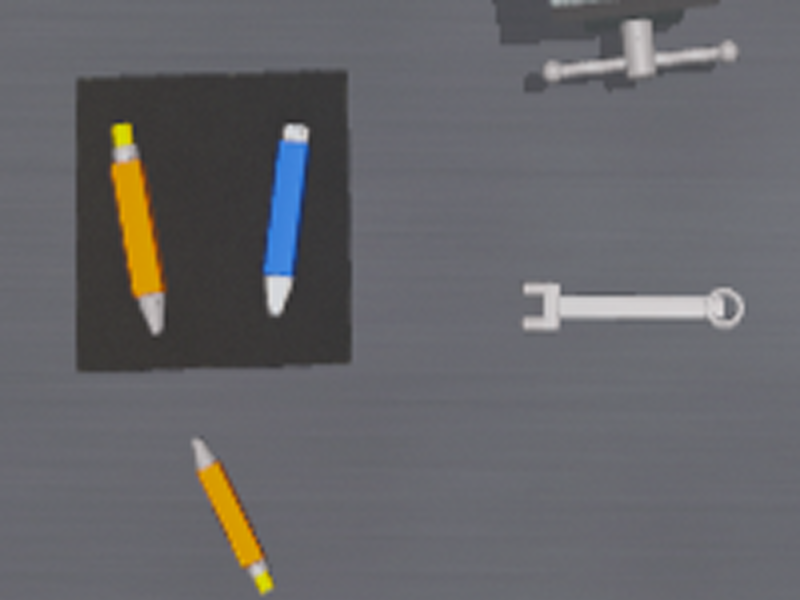

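View pics/crop2.png

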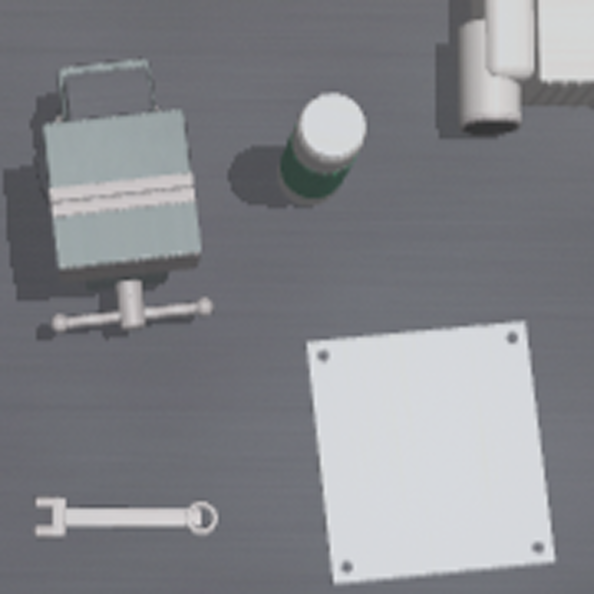

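The large scriber is on the black mat: button at crop1 (122,130), nose at (155,330), beside the blue marker. The one at crop1 (235,520) is smaller and off the mat, so it's the decoy. In crop2 the vise's top front edge runs from (58,268) to (200,252).

```bash
python3 - <<'E'
from h import *
f=lambda p,s,o:(np.array(p)+.5)/s-.5+np.array(o)
S=back("top",f([[122,125],[156,333],[126,160],[148,297]],4,[130,170]),.016)
print("scriber button,nose,barrel ends",S[:,:2],"len",np.linalg.norm(S[0]-S[1]),"barrel",np.linalg.norm(S[2]-S[3]),"mid",(S[2]+S[3])/2)
d=S[0]-S[1];print("yaw",np.degrees(np.arctan2(d[1],d[0])))
V=back("top",f([[58,268],[200,252],[44,125],[183,110]],3.3,[250,90]),.17)
print("vise",V[:,:2],"w",np.linalg.norm(V[0]-V[1]),np.linalg.norm(V[2]-V[0]));d=V[0]-V[1];print("vise yaw",np.degrees(np.arctan2(-d[0],d[1])),"mid",(V[0]+V[1])/2)
d=V[2]+V[3]-V[0]-V[1];print("vise yaw2",np.degrees(np.arctan2(d[1],d[0])))
H=back("top",f([[60,323],[205,307]],3.3,[250,90]),.065);print("handle",H[:,:2],np.linalg.norm(H[0]-H[1]))
d=H[0]-H[1];print(np.degrees(np.arctan2(-d[0],d[1])))
P=back("top",f([[307,340],[526,321],[554,561],[334,583]],3.3,[250,90]),.004);print("sheet",P[:,:2],P.mean(0))
s=monitor.read_state()
R=Rn.from_euler('xyz',s['ee_rot']).as_matrix();print(R)
E
```

```text
scriber button,nose,barrel ends [[0.5583 0.3884]
 [0.3908 0.3558]
 [0.5299 0.3842]
 [0.4196 0.3631]] len 0.1705940574496402 barrel 0.1123087121540195 mid [0.4747 0.3737 0.016 ]
yaw 10.997991288543801
vise [[ 0.6295  0.04  ]
 [ 0.6452 -0.0881]
 [ 0.7616  0.0539]
 [ 0.7769 -0.0726]] w 0.12905348644452153 0.13285044897762865
vise yaw 7.008826719389477 mid [ 0.6374 -0.0241  0.17  ]
vise yaw2 6.364575837200337
handle [[ 0.5966  0.04  ]
 [ 0.6132 -0.0991]] 0.14004206242866576
6.814058648079627
sheet [[ 0.5913 -0.2044]
 [ 0.6121 -0.4237]
 [ 0.3735 -0.4459]
 [ 0.351  -0.229 ]] [ 0.482  -0.3257  0.004 ]
[[-0.9445  0.3285  0.    ]
 [ 0.3285  0.9445  0.    ]
 [-0.      0.0001 -1.    ]]
```

```bash
python3 -m pendant '0 0 0 -0.1 0; 0 0 0 -0.1 0; 0 0 0 -0.1 0; 0 0 0 -0.1 0; 0 0 0 -0.1 0' 60; python3 - <<'E'
from h import *
s=monitor.read_state();R=Rn.from_euler('xyz',s['ee_rot']).as_matrix()
print(s['ee_rot'],R.T@(np.array([.475,.374,.22])-s['position'])/.4)
E
```

```text
time: 1.22
position: [0.2053, 0.5903, 0.2313]
ee_rot: [3.142, -0.0, -2.948]
wrist_force: [0.2, -0.8, 0.2]
grip_width: 0.0855
[ 3.1416 -0.     -2.9476] [-0.5573 -0.6605  0.0284]
```

```bash
python3 -m pendant '-0.056 -0.066 0 0 0; -0.056 -0.066 0 0 0; -0.056 -0.066 0 0 0; -0.056 -0.066 0 0 0; -0.056 -0.066 0 0 0'; python3 -m pendant '-0.056 -0.066 0 0 0; -0.056 -0.066 0 0 0; -0.056 -0.066 0 0 0; -0.056 -0.066 0.014 0 0; -0.056 -0.066 0.014 0 0';python3 -m pendant '0 0 0 0 0; 0 0 0 0 0'; python3 - <<'E'
from h import *
s=monitor.read_state()
im=read_camera("wrist");cv2.imwrite("pics/w1.png",im[:,:,::-1])
print(s['position'],s['ee_rot'],s['joints'])
for n in ("scriber",):
  for d in masks_of(n,"wrist"):
    v,u=np.nonzero(d['mask']);r=cv2.minAreaRect(np.c_[u,v].astype(np.float32));b=cv2.boxPoints(r)
    print(d['conf'],d['position'],r)
np.save("s1.npy",np.r_[s['position'],s['ee_rot']])
E
```

```text
time: 1.63
position: [0.3411, 0.4806, 0.2314]
ee_rot: [3.141, 0.0, -2.952]
wrist_force: [0.6, 1.0, -0.4]
grip_width: 0.0852
time: 2.05
position: [0.4763, 0.372, 0.2205]
ee_rot: [3.141, 0.001, -2.953]
wrist_force: [0.0, 0.3, -0.4]
grip_width: 0.085
time: 2.22
position: [0.476, 0.3717, 0.2197]
ee_rot: [-3.141, -0.001, -2.956]
wrist_force: [-0.2, 0.7, -0.5]
grip_width: 0.0853
[0.476  0.3717 0.2197] [-3.1414 -0.0006 -2.9561] [ 0.6432  0.4059  1.687   0.0001  1.0493 -1.1131]
0.59 [3.9, 265.9] ((264.5, 6.5), (13.0, 13.0), 90.0)
0.56 [178.4, 286.0] ((283.5, 178.5), (145.0, 23.0), 90.0)
```

View pics/w1.png

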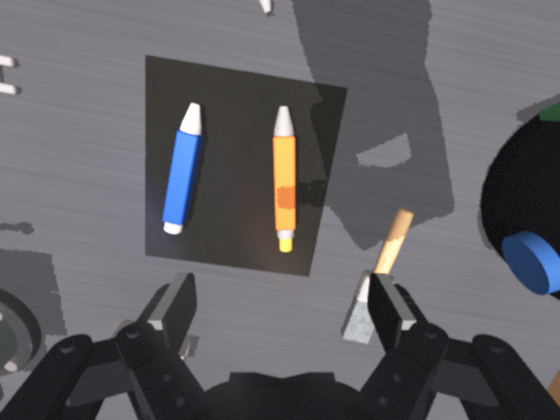

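The wrist view shows the scriber upright in the picture: nose at (283,107), barrel rows 136–230, button end at (286,250). The marker is well to its left at about (183,170).

```bash
python3 - <<'E'
from h import *
a=np.load("s1.npy");st={'position':a[:3],'ee_rot':a[3:]}
im=cv2.imread("pics/w1.png");hsv=cv2.cvtColor(im,cv2.COLOR_BGR2HSV)
def fit(lo,hi):
    m=cv2.inRange(hsv,lo,hi);m[:, :240]=0;m[:,330:]=0;m[:100]=0;m[265:]=0;return m
m=fit((5,130,60),(20,255,255));v,u=np.nonzero(m);print(u.min(),u.max(),v.min(),v.max())
for r in (145,165,185,205,225):
    c=np.nonzero(m[r])[0];print(r,c.min(),c.max())
rows=np.unique(v);mid=np.array([[ (np.nonzero(m[r])[0].min()+np.nonzero(m[r])[0].max())/2,r] for r in rows if (m[r]>0).sum()>12])
W=back("wrist",mid,.028,st);p=np.polyfit(W[:,0],W[:,1],1);print("yaw",np.degrees(np.arctan(p[0])))
E=back("wrist",[[284,v.min()],[286,v.max()]],.028,st);print(E,np.linalg.norm(E[0]-E[1]),"mid",E.mean(0))
N=back("wrist",[[283,107],[286,249]],.016,st);print("nose,button",N,np.linalg.norm(N[0]-N[1]))
R=Rn.from_euler('xyz',a[3:]).as_matrix();print("tool yaw",np.degrees(a[5])+180)
print("move",R.T@(np.array([E.mean(0)[0],E.mean(0)[1],0.016-bot.tcp_to_grasp])-a[:3])/.4)
E
```

```text
272 296 136 229
145 273 295
165 273 295
185 274 295
205 274 295
225 275 295
yaw 11.534283560058297
[[0.4211 0.363  0.028 ]
 [0.5264 0.3854 0.028 ]] 0.10766771590066533 mid [0.4737 0.3742 0.028 ]
nose,button [[0.3924 0.3565 0.016 ]
 [0.5579 0.3916 0.016 ]] 0.16920593114065735
tool yaw 10.625551855338216
move [0.0041 0.0074 0.5561]
```

```bash
python3 -m pendant '0.004 0.007 0.09 -0.01 0; 0 0 0.09 0 0; 0 0 0.09 0 0; 0 0 0.08 0 0; 0 0 0.06 0 0';python3 -m pendant '0 0 0.05 0 0; 0 0 0.04 0 0; 0 0 0.02 0 0; 0 0 0 0 0; 0 0 0 0 0'; python3 - <<'E'
from h import *
s=monitor.read_state();im=read_camera("wrist");cv2.imwrite("pics/w2.png",im[:,:,::-1]);print(s['position'],np.degrees(s['ee_rot']))
E
```

```text
time: 2.73
position: [0.4706, 0.3761, 0.0538]
ee_rot: [-3.141, -0.002, -2.94]
wrist_force: [-1.3, -0.4, 0.8]
grip_width: 0.0857
time: 3.15
position: [0.4724, 0.3763, 0.0124]
ee_rot: [3.142, -0.0, -2.941]
wrist_force: [0.1, 0.3, -0.0]
grip_width: 0.0851
[0.4724 0.3763 0.0124] [ 179.9962   -0.0001 -168.5137]
```

View pics/w2.png

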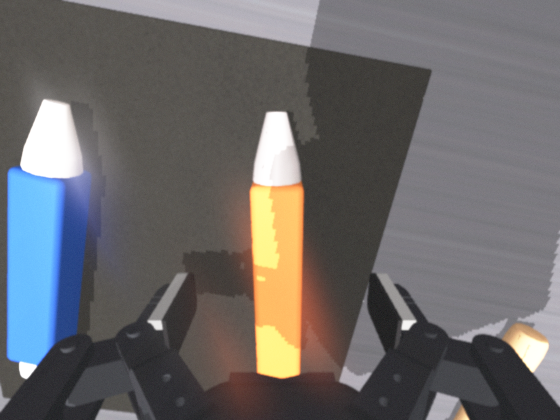

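The fingers straddle the orange barrel (about (277,280)); it sits about 2 mm to the −y side. The marker is clear on the left.

```bash
python3 -m pendant '-0.004 -0.005 0.012 0 0; 0 0 0 0 0.3; 0 0 0 0 0.5; 0 0 0 0 0.7; 0 0 0 0 0.8' 60; python3 -m pendant '0 0 0 0 0.9; 0 0 0 0 1; 0 0 0 0 1; 0 0 0 0 1; 0 0 0 0 1';python3 -m pendant '0 0 0 0 1; 0 0 0 0 1'
```

```text
time: 3.62
position: [0.475, 0.3738, 0.0077]
ee_rot: [3.141, 0.0, -2.943]
wrist_force: [-0.3, 0.0, -0.4]
grip_width: 0.0386
time: 4.03
position: [0.4751, 0.374, 0.0078]
ee_rot: [3.141, 0.001, -2.942]
wrist_force: [0.5, -1.3, 5.6]
grip_width: 0.0228
time: 4.2
position: [0.4751, 0.374, 0.0078]
ee_rot: [3.141, 0.001, -2.942]
wrist_force: [-0.1, -0.8, 5.4]
grip_width: 0.023
```

```bash
python3 -m pendant '0 0 -0.01 0 1; 0 0 -0.02 0 1; 0 0 -0.05 0 1; 0 0 -0.08 0 1; 0 0 -0.08 0 1';python3 -m pendant '0 0 -0.08 0 1; 0 0 -0.08 0 1; 0 0 -0.04 0 1; 0 0 0 0 1; 0 0 0 0 1'; python3 - <<'E'
from h import *
s=monitor.read_state();print(s['position'],np.degrees(s['ee_rot']),s['moment'])
for n in("wrist","side","top"):
  im=read_camera(n);cv2.imwrite(f"pics/{n}3.png",im[:,:,::-1])
  if n=="side":cv2.imwrite("pics/side3c.png",cv2.resize(im[20:220,130:400,::-1],None,fx=2.9,fy=2.9,interpolation=cv2.INTER_CUBIC))
E
```

```text
time: 4.62
position: [0.4737, 0.3731, 0.1036]
ee_rot: [-3.14, -0.003, -2.942]
wrist_force: [-0.1, 1.0, -1.2]
grip_width: 0.0228
time: 5.03
position: [0.4749, 0.374, 0.1842]
ee_rot: [3.141, 0.002, -2.942]
wrist_force: [-0.2, -0.1, -1.6]
grip_width: 0.0228
[0.4749 0.374  0.1842] [ 179.9547    0.0905 -168.5834] [-0.0348 -0.0064  0.0176]
```

View pics/wrist3.png

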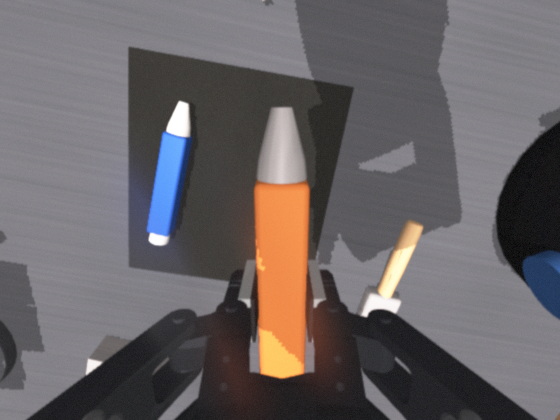

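View pics/side3c.png

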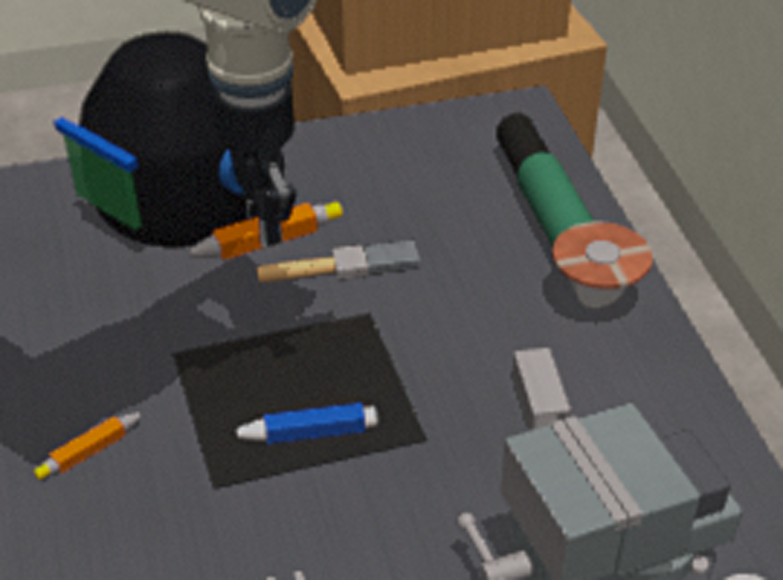

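Held level and centred; nose at wrist (282,108), marker undisturbed. Moving in front of the vise now, with about a 25 mm gap.

```bash
python3 -m pendant '0 0 0 0.077 1; -0.013 -0.05 0 0 1; 0 -0.08 0 0 1; 0 -0.09 0 0 1; 0 -0.09 0.01 0 1';python3 -m pendant '0 -0.09 0.01 0 1; 0 -0.09 0.02 0 1; 0 -0.09 0.02 0 1; 0 -0.09 0.02 0 1; 0 -0.09 0.02 0 1';python3 -m pendant '0 -0.09 0.02 0 1; 0 -0.09 0.02 0 1; 0 -0.06 0 0 1; 0 -0.036 0 0 1; 0 0 0 0 1'; python3 -m pendant '0 0 0 0 1; 0 0 0 0 1';python3 - <<'E'
from h import *
s=monitor.read_state();print(s['position'],np.degrees(s['ee_rot']),s['moment'])
for n in("wrist","side","top"):
  im=read_camera(n);cv2.imwrite(f"pics/{n}4.png",im[:,:,::-1])
  if n=="side":cv2.imwrite("pics/side4c.png",cv2.resize(im[130:280,230:430,::-1],None,fx=4,fy=4,interpolation=cv2.INTER_CUBIC))
  if n=="top":cv2.imwrite("pics/top4c.png",cv2.resize(im[100:250,210:360,::-1],None,fx=4,fy=4,interpolation=cv2.INTER_CUBIC))
E
```

```text
time: 5.6
position: [0.494, 0.2501, 0.178]
ee_rot: [-3.141, -0.002, -3.022]
wrist_force: [0.9, 0.1, -0.9]
grip_width: 0.0228
time: 6.02
position: [0.5148, 0.0708, 0.1415]
ee_rot: [3.142, -0.003, -3.023]
wrist_force: [0.5, -0.5, -1.5]
grip_width: 0.0228
time: 6.43
position: [0.5282, -0.0397, 0.1256]
ee_rot: [3.141, -0.003, -3.026]
wrist_force: [0.4, -0.9, -1.0]
grip_width: 0.0224
time: 6.6
position: [0.5282, -0.0365, 0.1264]
ee_rot: [3.141, -0.002, -3.023]
wrist_force: [-0.3, 0.4, -1.5]
grip_width: 0.0226
[ 0.5282 -0.0365  0.1264] [ 179.9636   -0.1125 -173.2042] [ 0.0025 -0.0272 -0.0134]
```

View pics/side4c.png

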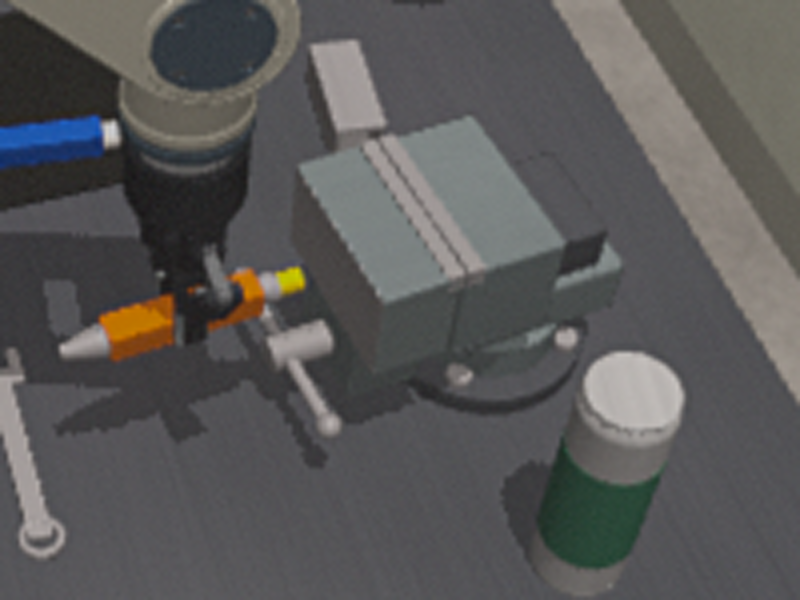

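View pics/top4c.png

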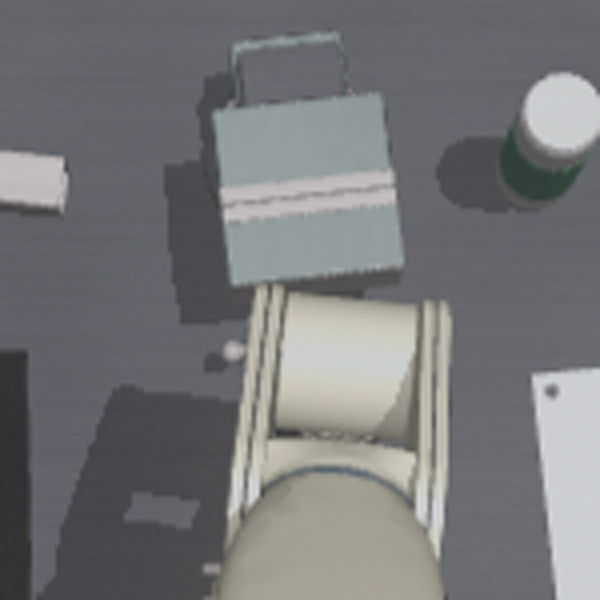

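The button (side crop (290,280)) faces the vise face with a gap of about 25 mm, above the screw and handle. Pushing in small guarded steps.

```bash
python3 -m pendant '-0.015 0 0 0 1; -0.015 0 0 0 1; -0.01 0 0 0 1; -0.005 0 0 0 1; 0 0 0 0 1' 90; python3 -m pendant '-0.005 0 0 0 1; -0.005 0 0 0 1; 0 0 0 0 1'; python3 -m pendant '-0.005 0 0 0 1; -0.005 0 0 0 1; 0 0 0 0 1'
```

```text
time: 7.17
position: [0.5477, -0.0347, 0.1274]
ee_rot: [-3.141, 0.001, -3.023]
wrist_force: [-1.0, -0.1, -1.3]
grip_width: 0.0222
time: 7.42
position: [0.5512, -0.0345, 0.1274]
ee_rot: [-3.142, 0.0, -3.023]
wrist_force: [0.7, -0.2, -2.0]
grip_width: 0.0218
time: 7.67
position: [0.5541, -0.034, 0.1271]
ee_rot: [3.141, -0.002, -3.023]
wrist_force: [-2.5, 0.1, -1.2]
grip_width: 0.0217
```

```bash
python3 -m pendant '-0.005 0 0 0 1; -0.005 0 0 0 1; 0 0 0 0 1'; python3 -m pendant '-0.005 0 0 0 1; -0.005 0 0 0 1; 0 0 0 0 1';  python3 -m pendant '-0.005 0 0 0 1; 0 0 0 0 1'
```

```text
time: 7.92
position: [0.5573, -0.0336, 0.1269]
ee_rot: [3.141, -0.003, -3.023]
wrist_force: [-6.0, -0.4, 0.9]
grip_width: 0.0218
time: 8.17
position: [0.5612, -0.0331, 0.1269]
ee_rot: [3.141, -0.003, -3.023]
wrist_force: [-4.8, -0.8, 0.0]
grip_width: 0.0221
time: 8.33
position: [0.5632, -0.0329, 0.1269]
ee_rot: [3.141, -0.003, -3.023]
wrist_force: [-6.6, -0.7, 0.5]
grip_width: 0.0221
```

```bash
python3 -m pendant '-0.004 0 0 0 1; 0 0 0 0 1'; python3 -m pendant '-0.004 0 0 0 1; 0 0 0 0 1'; python3 -m pendant '-0.004 0 0 0 1; 0 0 0 0 1'
```

```text
time: 8.5
position: [0.5647, -0.0327, 0.1269]
ee_rot: [3.141, -0.004, -3.023]
wrist_force: [-5.1, -1.0, 0.2]
grip_width: 0.0224
time: 8.67
position: [0.5658, -0.0325, 0.1268]
ee_rot: [3.141, -0.005, -3.023]
wrist_force: [-7.3, -1.8, 2.1]
grip_width: 0.022
time: 8.83
position: [0.5658, -0.0325, 0.1264]
ee_rot: [3.141, -0.008, -3.023]
wrist_force: [-12.9, -2.7, 4.3]
grip_width: 0.0221
```

```bash
python3 -m pendant '-0.005 0 0 0 1; 0 0 0 0 1; 0 0 0 0 1'; python3 -m pendant '-0.005 0 0 0 1; 0 0 0 0 1; 0 0 0 0 1'; python3 - <<'E'
from h import *
for n in("wrist","side"):
  im=read_camera(n);cv2.imwrite(f"pics/{n}5.png",im[:,:,::-1])
  if n=="side":cv2.imwrite("pics/side5c.png",cv2.resize(im[160:260,230:330,::-1],None,fx=6,fy=6,interpolation=cv2.INTER_CUBIC))
E
```

```text
time: 9.08
position: [0.5658, -0.0324, 0.1262]
ee_rot: [3.14, -0.012, -3.023]
wrist_force: [-18.0, -4.2, 8.3]
grip_width: 0.0221
time: 9.33
position: [0.5659, -0.0323, 0.1259]
ee_rot: [3.14, -0.016, -3.023]
wrist_force: [-25.4, -5.3, 11.6]
grip_width: 0.0222
```

View pics/wrist5.png

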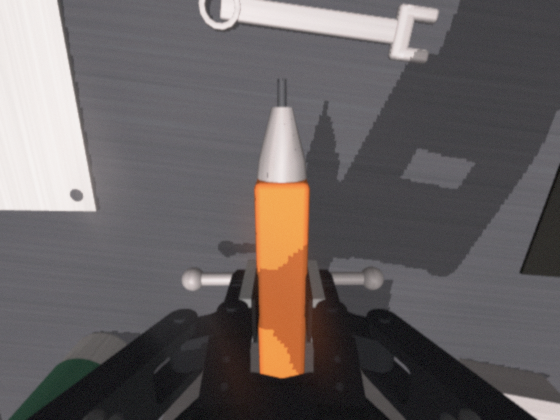

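View pics/side5c.png

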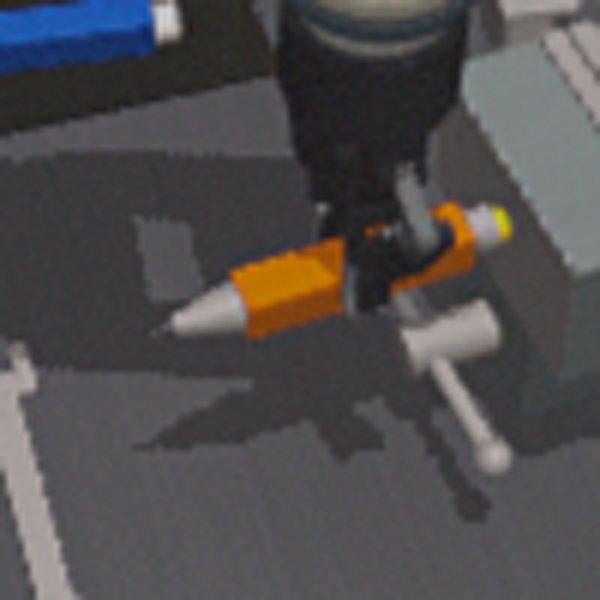

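The dark point is out at wrist (282,80–107). The nose is still at row 107, so there's no slip, and the force climbed to 25 N with no travel, so it's on the hard stop. Backing off.

```bash
python3 -m pendant '0.02 0 0 0 1; 0.03 0 0 0 1; 0.04 0 0 0 1; 0.05 0 0 0 1; 0.03 0 0 0 1'; python3 -m pendant '0 0 0 0 1; 0 0 0 0 1'; python3 - <<'E'
from h import *
s=monitor.read_state();print(s['position'],np.degrees(s['ee_rot']),s['moment'])
R=Rn.from_euler('xyz',s['ee_rot']).as_matrix();print(R.T@(np.array([.482,-.326,s['position'][2]])-s['position'])/.4, s['joints'])
im=read_camera("wrist");cv2.imwrite("pics/w6.png",im[:,:,::-1])
im=read_camera("side");cv2.imwrite("pics/side6c.png",cv2.resize(im[150:270,190:330,::-1],None,fx=5,fy=5,interpolation=cv2.INTER_CUBIC))
E
```

```text
time: 9.85
position: [0.5045, -0.0398, 0.1272]
ee_rot: [3.141, -0.0, -3.023]
wrist_force: [-0.2, -0.8, -1.3]
grip_width: 0.022
time: 10.02
position: [0.5065, -0.0399, 0.1277]
ee_rot: [-3.141, 0.002, -3.023]
wrist_force: [0.9, -0.5, -1.1]
grip_width: 0.0219
[ 0.5065 -0.0399  0.1277] [-179.9852    0.0871 -173.2244] [ 0.0248 -0.0549 -0.0358]
[ 0.1452 -0.7031 -0.    ] [-0.1021  0.408   1.9583  0.0001  0.7737 -1.7912]
```

View pics/w6.png

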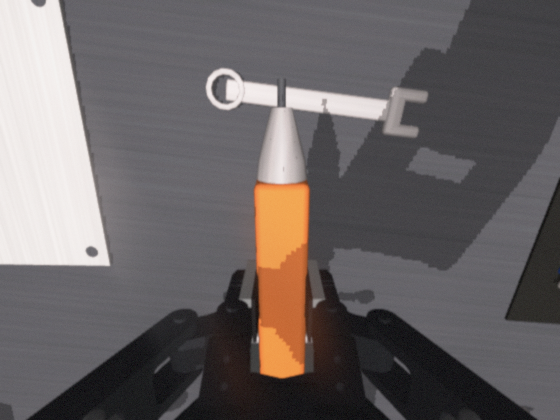

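View pics/side6c.png

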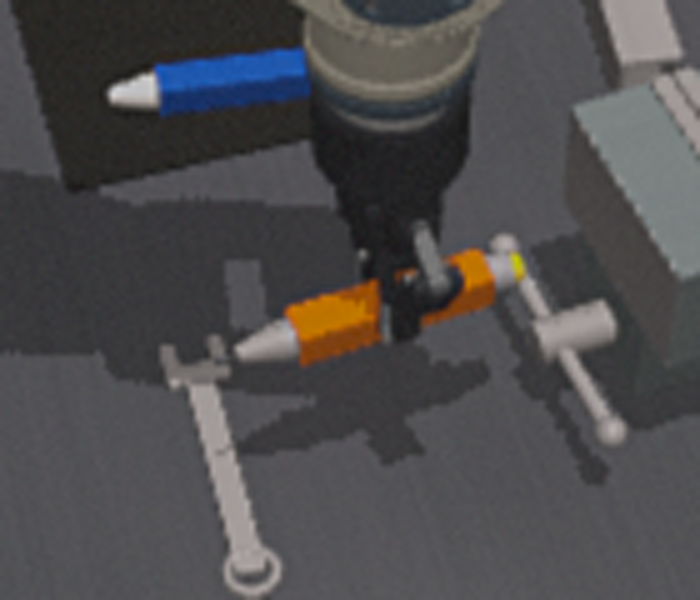

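Button is nearly flush with the collar (side crop (517,265)) and the point is out. Moving over the sheet.

```bash
python3 -m pendant '0.01 -0.04 0 0 1; 0.014 -0.078 0 0 1; 0.014 -0.08 0 0 1; 0.014 -0.08 0 0 1; 0.014 -0.08 0 0 1'; python3 -m pendant '0.014 -0.08 0 0 1; 0.014 -0.08 0 0 1; 0.014 -0.08 0 0 1; 0.013 -0.06 0 0 1; 0.004 -0.045 0 0 1'; python3 -m pendant '0 0 0 0.09 1; 0 0 0 0.09 1; 0 0 0.06 0 1; 0 0 0 0 1; 0 0 0 0 1';python3 - <<'E'
from h import *
s=monitor.read_state();print(s['position'],np.degrees(s['ee_rot']),s['moment'])
im=read_camera("wrist");cv2.imwrite("pics/w7.png",im[:,:,::-1]);print(s['joints'])
a=np.radians(np.degrees(s['ee_rot'][2])+180);d=np.array([np.cos(a),np.sin(a)]);p=s['position'][:2]
C=np.array([.482,-.3257]);Y=np.radians(5.5);B=np.array([[np.cos(Y),np.sin(Y)],[-np.sin(Y),np.cos(Y)]])
for k in(-.096,.073):print("sheet coords",B@(p+k*d-C))
im=read_camera("side");cv2.imwrite("pics/side7c.png",cv2.resize(im[220:410,210:380,::-1],None,fx=3,fy=3,interpolation=cv2.INTER_CUBIC))
E
```

```text
time: 10.53
position: [0.4979, -0.1867, 0.1275]
ee_rot: [-3.141, 0.001, -3.022]
wrist_force: [0.9, 0.2, -1.5]
grip_width: 0.0221
time: 10.95
position: [0.4902, -0.328, 0.1274]
ee_rot: [-3.14, 0.001, -3.024]
wrist_force: [-0.0, 0.4, -1.4]
grip_width: 0.0218
time: 11.37
position: [0.4894, -0.3246, 0.1023]
ee_rot: [3.14, -0.002, 3.072]
wrist_force: [0.4, -0.3, -0.9]
grip_width: 0.0222
[ 0.4894 -0.3246  0.1023] [179.9273  -0.1191 176.0333] [-0.0195  0.0017  0.014 ]
[-0.606   0.5431  1.7908  0.      0.8101 -2.1076]
sheet coords [-0.0873  0.0161]
sheet coords [ 0.0794 -0.0116]
```

View pics/w7.png

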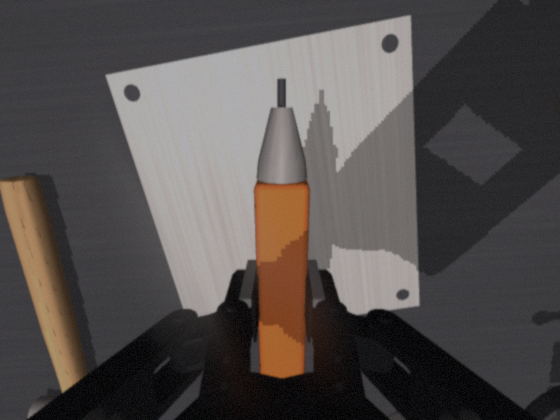

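View pics/side7c.png

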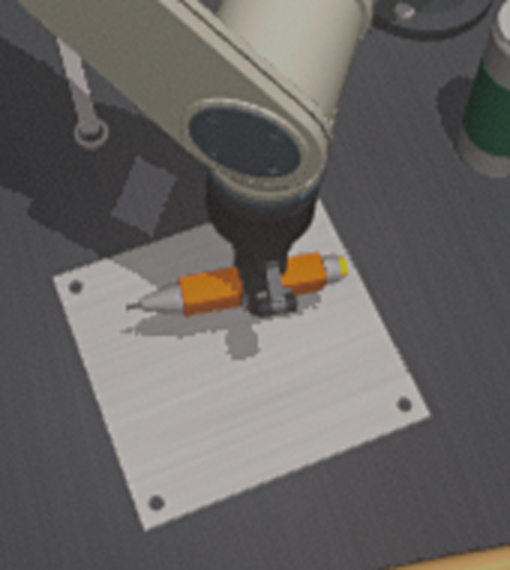

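Over the sheet with at least 30 mm margin at both ends. Lowering, slowly at the end.

```bash
python3 -m pendant '0 0 0.05 0 1; 0 0 0.06 0 1; 0 0 0.05 0 1; 0 0 0.03 0 1; 0 0 0.02 0 1'; python3 -m pendant '0 0 0 0 1; 0 0 0 0 1'; python3 -m pendant '0 0 0.004 0 1; 0 0 0.004 0 1; 0 0 0.004 0 1; 0 0 0.003 0 1; 0 0 0 0 1'
```

```text
time: 11.88
position: [0.4896, -0.3248, 0.0186]
ee_rot: [3.141, -0.001, 3.072]
wrist_force: [-1.0, 0.4, -1.6]
grip_width: 0.0224
time: 12.05
position: [0.49, -0.3252, 0.0198]
ee_rot: [-3.141, 0.0, 3.072]
wrist_force: [-0.4, -0.5, -0.6]
grip_width: 0.022
time: 12.47
position: [0.4896, -0.325, 0.0134]
ee_rot: [-3.142, 0.0, 3.072]
wrist_force: [0.4, 0.7, -2.4]
grip_width: 0.0222
```

```bash
python3 -m pendant '0 0 0.003 0 1; 0 0 0.003 0 1; 0 0 0.003 0 1; 0 0 0 0 1'; python3 -m pendant '0 0 0.002 0 1; 0 0 0.002 0 1; 0 0 0 0 1'
```

```text
time: 12.8
position: [0.4894, -0.3248, 0.0094]
ee_rot: [3.141, -0.0, 3.072]
wrist_force: [-0.1, 0.3, -1.4]
grip_width: 0.0221
time: 13.05
position: [0.4896, -0.325, 0.008]
ee_rot: [-3.142, 0.0, 3.072]
wrist_force: [-0.5, -0.1, -1.3]
grip_width: 0.0223
```

```bash
python3 -m pendant '0 0 0.001 0 1; 0 0 0.001 0 1; 0 0 0 0 1'; python3 -m pendant '0 0 0.001 0 1; 0 0 0.001 0 1; 0 0 0 0 1'
```

```text
time: 13.3
position: [0.4896, -0.3249, 0.0079]
ee_rot: [-3.142, 0.0, 3.072]
wrist_force: [-1.5, 0.9, 5.6]
grip_width: 0.022
time: 13.55
position: [0.4896, -0.325, 0.0079]
ee_rot: [-3.142, 0.0, 3.072]
wrist_force: [-3.9, 3.0, 13.4]
grip_width: 0.022
```

Contact at TCP z 7.9 mm, the same height as at the grasp. I'll ease off slightly and open.

```bash
python3 -m pendant '0 0 -0.002 0 1; 0 0 0 0 1' 20; python3 -m pendant '0 0 0 0 0.65; 0 0 0 0 0.6; 0 0 0 0 0.5; 0 0 0 0 0.4; 0 0 0 0 0.2';python3 -m pendant '0 0 0 0 0; 0 0 0 0 0; 0 0 0 0 0; 0 0 0 0 0'; python3 - <<'E'
from h import *
im=read_camera("wrist");cv2.imwrite("pics/w8.png",im[:,:,::-1])
E
```

```text
time: 13.72
position: [0.4898, -0.3251, 0.0079]
ee_rot: [-3.141, 0.001, 3.072]
wrist_force: [-1.3, 0.6, 7.0]
grip_width: 0.0217
time: 14.13
position: [0.4895, -0.3249, 0.0071]
ee_rot: [3.142, -0.0, 3.072]
wrist_force: [-0.4, 0.5, -1.0]
grip_width: 0.0618
time: 14.47
position: [0.4896, -0.3249, 0.0073]
ee_rot: [-3.142, 0.0, 3.072]
wrist_force: [0.7, 0.8, 0.5]
grip_width: 0.0854
```

View pics/w8.png

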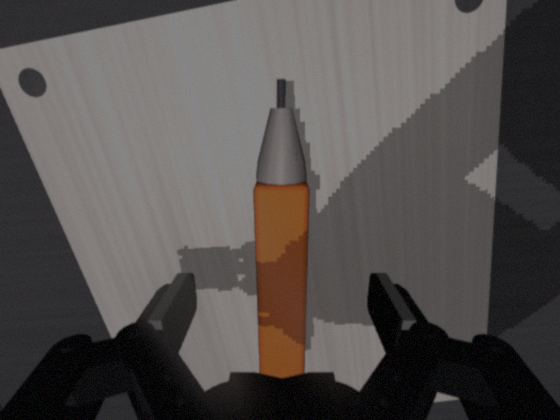

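Released: fingers are clear on both sides (190 and 370) of the barrel at column 282. Retreating straight up, then off to one side for a check.

```bash
python3 -m pendant '0 0 -0.02 0 0; 0 0 -0.05 0 0; 0 0 -0.08 0 0; 0 0 -0.09 0 0; 0 0 -0.09 0 0'; python3 -m pendant '0 0 -0.09 0 0; 0 0 -0.08 0 0; 0.08 0 -0.04 0 0; 0.08 0 0 0 0; 0 0 0 0 0'; python3 -m pendant '0 0 0 0 0; 0 0 0 0 0'; python3 - <<'E'
from h import *
s=monitor.read_state();print(s['position'],s['wrist_force'])
for n in("top","side","wrist"):
  im=read_camera(n);cv2.imwrite(f"pics/{n}9.png",im[:,:,::-1])
  if n=="side":cv2.imwrite("pics/side9c.png",cv2.resize(im[260:410,210:370,::-1],None,fx=4,fy=4,interpolation=cv2.INTER_CUBIC))
E
```

```text
time: 14.93
position: [0.4891, -0.3246, 0.1408]
ee_rot: [3.141, -0.001, 3.072]
wrist_force: [-0.9, -0.2, -0.8]
grip_width: 0.0854
time: 15.35
position: [0.4215, -0.3194, 0.2247]
ee_rot: [3.142, -0.001, 3.071]
wrist_force: [-0.6, 1.0, -0.8]
grip_width: 0.0854
time: 15.52
position: [0.426, -0.3207, 0.2239]
ee_rot: [-3.141, 0.001, 3.071]
wrist_force: [0.1, 0.7, 0.3]
grip_width: 0.0855
[ 0.426  -0.3207  0.2239] [0.1003 0.6894 0.3427]
```

View pics/wrist9.png

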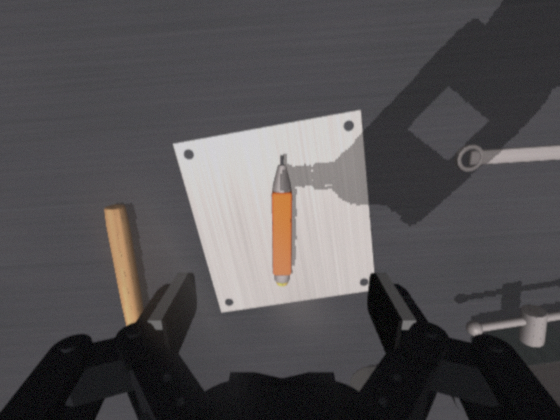

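View pics/side9c.png

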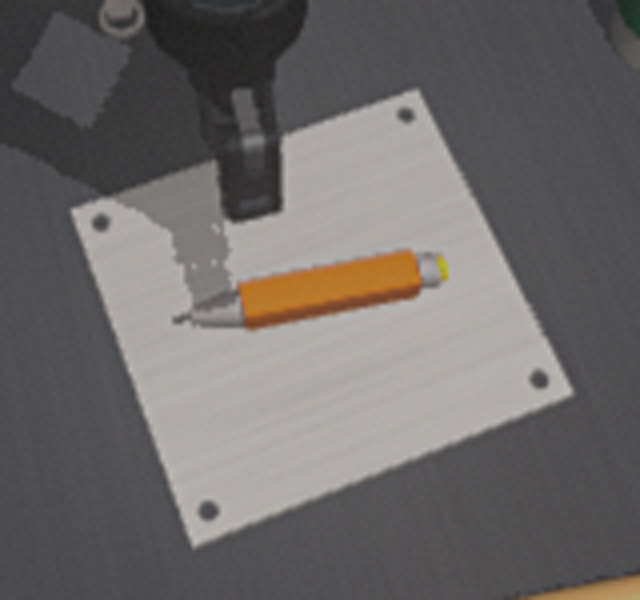

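View pics/top9.png

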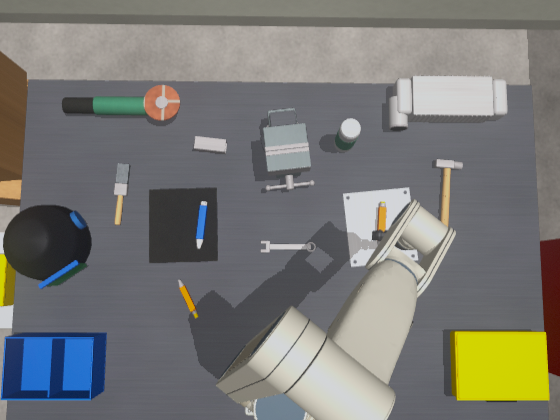

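The scriber lies flat in the middle of the sheet. In the wrist view the point is at (283,156) and the button at (283,283), well inside the edges. The marker, wrench, small scriber and the rest are where they were.

```bash
python3 -c "from rig import *; sign_off(); print(monitor.read_state()['time'])"
```

```text
the job is handed in; nothing more can be done
the job is handed in; nothing more can be done
```

The scriber's button is pushed fully home with the point out. It now lies flat and wholly on the aluminium sheet, released, and I handed the job in at about 16 s.

- **Scriber:** I took the larger orange scriber from the mat by its barrel.
- **Push:** I pressed the button against the vise face. It took about 12 mm of travel at roughly 7 N, then the force rose to about 25 N with no further movement, which is the hard stop. The scriber did not slip in the grip.
- **Laying down:** It touched the sheet at the same height at which it was picked up. The touchdown force peaked at about 13 N; I eased it to about 7 N before letting go.
- **Last checks:** Pictures show the point still out, the button almost flush with the collar, and at least 30 mm of sheet beyond each end. The marker and everything else look unmoved, and the gripper is clear. No check failed or disagreed.

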